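# Slide one phone board out of the row and clamp it in the board holder

## Task

Four phone boards lie side by side, touching, on the blue mat. Slide the one with the big round charging coil out of the row along the mat, without disturbing its neighbours, until it has a good finger's width of room all round; then pick it up, lay it flat and centred between the jaws of the board holder without dropping it, let go, and swing the clamp lever over its centre until it snaps fully closed and holds the board. Leave everything else on the bench where it is.

Things in the scene. Friction and masses are not known exactly. Their poses are not given: they have to be found in the camera images.
- coil_board: the board to take: a phone circuit board in its flat metal frame, 100 (its x) x 52 (its y) x 8 mm, the only one with a big round charging coil (43 mm across) on top. Origin at the centre of its underside. It starts as one of the two inner boards of the row, long sides touching a board on each side (gap under 1 mm), both short ends free
- board_a: a phone circuit board in its flat metal frame with only rectangular shields and chips on top, same outline as coil_board: 100 (its x) x 52 (its y) x 8 mm, 90 g; origin at the centre of its underside. Outer board of the row (mat's +y end)
- board_b: a phone circuit board in its flat metal frame with only rectangular shields and chips on top, same outline as coil_board: 100 (its x) x 52 (its y) x 8 mm, 90 g; origin at the centre of its underside. The other inner board of the row
- board_c: a phone circuit board in its flat metal frame with only rectangular shields and chips on top, same outline as coil_board: 100 (its x) x 52 (its y) x 8 mm, 90 g; origin at the centre of its underside. Outer board of the row (mat's -y end)
- mat: fixed flat blue silicone mat, 3 mm thick, left or right on the bench. Origin on the bench under the middle of the row. It reaches +100 mm (away from the robot) to -210 mm in its x, 140 mm either way in y. The boards, lengths along x, cover x -50 to 50, y -105 to 105 mm. The mat is free on the robot's side of the row (y -95 to 95 mm) and for 50 mm behind it
- tweezers: steel tweezers, 140 mm long, 7 mm thick, lying on the mat along its +y edge, towards the robot; origin in the middle of its underside; leave alone
- brush: cleaning brush with a clear handle, 143 mm long, up to 15 mm high, lying on the mat along its -y edge, towards the robot; origin near the middle of its underside; leave alone
- holder: fixed board holder beside the mat: aluminium base 240 (x) x 64 (y) x 12 mm high, flat on top, origin mid-underside. At its -x end a rubber-faced anvil on springs (gives 6 mm, 3 N/mm) faces the sliding jaw; behind the jaw, at +x, the clamp lever and its link. Anvil and jaw: 60 mm wide, 16 mm above the base, 107 mm apart when open. A board goes between, length along x, either way round
- nest (a point): point on the top of the holder's base (12 mm above the bench) midway between the open jaws; its axes are the holder's. A board lying there has its origin at this point, give or take a few mm; closing the lever shoves it about 7 mm towards the anvil
- lever_pivot (a point): point on the vertical axis about which the clamp lever turns, at the height of the lever's bar, 35 mm above the bench; 74 mm along +x from the holder's origin
- lever_mid (a point): middle of the clamp lever's bar, 80 mm out from lever_pivot. The lever is a straight dark steel bar 12 mm wide, 10 mm high (30 to 40 mm above the bench), swinging level, with a black ball 24 mm across at its end, 110 mm from the pivot. Under its outer 60 mm is only the bench or the mat's edge
- clamp_lever (a joint): clamp lever's angle, rad: 0 open (as it starts: bar along the holder's +x turned 10 degrees towards +y), grows counterclockwise from above, 1.92 closed at its stop. It springs back until the centre point at 1.5 (takes 5 to 8 N at lever_mid), beyond that it snaps to the stop by itself. The jaw has moved 12 mm in at the centre point, 10.5 mm when closed
- jaw: the holder's sliding jaw, driven by the lever; its origin is on the bench below the middle of its rubber face, 14.5 mm along +x from the holder's origin when open; it moves towards the holder's -x as the lever closes
- syringe: white flux syringe, about 155 mm long, lying on the bench to the far left; leave alone
- thermometer: beige pistol-shaped infrared thermometer, about 185 mm long, lying on the bench to the far right; leave alone
- cup: green plastic cup, 72 mm across, 70 mm high, far left on the bench; leave alone
- alcohol: clear bottle, 56 mm across, 130 mm high, far right on the bench; leave alone
Things that resemble listed ones, but are neither listed nor needed, are in the scene too. Leave any purple, red or yellow look-alike of the coil_board alone.

How it is judged:
By the outcome, as a careful person would: the job done as asked, in the order asked, and still so for the second after the job is handed in, with the robot touching nothing.
It also fails if it takes over 67 s, if anything falls off the work surface, if the arm or the gripper's body presses on something with over 40 N, if the wrist force passes 120 N, or if a joint passes its speed limit or range.

## Robot

A 6-joint arm with a two-finger parallel gripper is mounted at the origin on the work surface. World frame = base frame: x ahead of the robot, y to its left, z up, the work surface at z = 0. Lengths are in m, angles in rad, forces in N, time in s.
With the tool pointing down it reaches from about 0.3 to 0.875 m from the base axis. Payload 4.2 kg.
Tool frame: the origin (TCP) lies at the very end of the fingers, on their centre line; the grasp point (between the pads) lies 19 mm behind it; x points along the fingers, y is the direction in which the jaws open and shut, and the axes are right-handed (so a half turn about x gives the same grasp; the last joint's range is limited). The gripper opens to 85 mm and grips with 20 to 120 N. Pads are 22 mm wide; open, the fingers measure 114 mm over their backs; the gripper's body (76 mm by 85 mm) begins 54 mm behind the grasp point. The pads swing forward as they close: fully open they stand 13 mm farther back than shut.
Start: joints at [1.174, 0.32, 1.565, -0, 1.257, -0.02], TCP at [0.212, 0.535, 0.231] pointing down, gripper open.
Joint ranges: [-3.11, 3.11], [-0.84, 2.01], [0.21, 2.61], [-1.34, 4.49], [0.05, 2.63], [-2.56, 2.56]. Speed limits (rad/s): [2.57, 2.57, 3.14, 3.14, 3.14, 3.14].

## Interface

Orientations are given as a unit quaternion [x, y, z, w].
In Python, from bench import robot, viewer, look_for, outline_of, spot_point gives the robot as it stands. The module is installed in compiled form; this text tells all that it offers.
- The arm moves only by the shell command python3 -m inch 'ROWS' [FORCE]. ROWS is JSON, a list of rows, each an object with "xyz": the shift along the tool's x, y, z in m, a list of three; "delta_rot": the turn, a rotation vector about the tool's x, y, z in rad, a list of three; "gripper": the finger opening in m, from 0 to 0.0854. In form: [{"xyz": [tx, ty, tz], "delta_rot": [ax, ay, az], "gripper": gripper}, ...]. A call has 1 to 5 rows; each row shifts and turns the commanded pose from where the row before left it, along the tool's axes as they then stand; what a row does not reach is not made up. A row lasts 1/10 s, in which the tool goes at most 50 mm and 8.59 degrees, less where a joint would pass 70% of its speed; a pose out of reach is approached as far as the arm can. A call with a gripper value outside its range is refused whole. The fingers move at their own pace and stop on an object; FORCE is the grip in N (left out, the last holds). Time passes only in rows, so rows that do not move let the fingers close. It gives the time, the measured TCP pose, the force and the opening at its end, in the units of the state.
- robot.get_state(): the state, without advancing time (a new reading comes with each control period).
- viewer.grab_frame(name): name is "side" or "top" or "wrist"; returns a dict with "frame" (420x560x3 uint8, red, green, blue), "fx", "fy", "cx", "cy" (pixels), "R" (3x3) and "t" (3): a world point X has camera coordinates R X + t; the wrist camera has in their place "tool_from_camera" (4x4, takes a point from camera to tool coordinates, whose origin is the TCP and whose axes are the tool frame's). Camera axes: x right, y down, z forward; pixel columns grow to the right and rows downward; lengths in m; the calibration is good to about 2 mm. The wrist camera is an equidistant fisheye: a pixel r from the principal point sees the ray r / f radians off the axis. A picture is of the moment at which its call begins: read the wrist's pose just before it. There is no depth.
- robot.sign_off(): hands the job in, once; it reports no verdict.
Trained networks look in the newest picture that a camera, given by its name, has taken for a name from the list of things; names that differ only in an ending like _2 or _b are one class to them, and where a whole thing is asked for, a point or a joint stands for the part that bears it (a point fixed in the world has none). Each returns a list of dicts, best first, with "score" (0 to 1); they miss things now and then, are a little off and sometimes report something else, mostly with a low value. They report only what shows in the picture. A call takes as long as a camera call. They do not tell look-alikes from the thing itself.
- look_for(camera, name): "xyz" ([x, y, z] in m, in world coordinates, good to about 4 mm: the middle of the surface that is visible of it).
- outline_of(camera, name): "mask" (420x560 bool, what is visible of it).
- spot_point(camera, name): "xyz" ([x, y, z] in m, in world coordinates, good to about 4 mm: a listed point, or the origin of a listed thing).
The state is a dict: "t": time; "qpos": joint angles; "qvel": joint speeds; "effort": joint torques, N m; "ee_pos": TCP position; "orientation": TCP orientation; "contact_force": force on the tool from outside, world axes, zero at the start; "ft_torque": the same for the moment, N m; "opening": opening from 0.0 (shut) to 1.0 (fully open).
Only numpy, scipy, OpenCV 4.12 (cv2) and the standard library are available. Lean on these libraries where they do the work, as an engineer would, in place of code of your own. Each camera call takes 0.05 s, during which the arm holds its last target. There are 200 camera calls.

## Working session

There is one attempt and no reset: what is moved stays moved. The work goes in short steps, Python scripts to look and compute and a shell command to move; the robot and the scene stay as the last step left them, time stands still between calls to the robot, and variables do not carry over. Pictures are saved under pics/ and viewed, about 8 in all and at most 12, crops included, and the job is handed in when it is done.

```bash
mkdir -p pics; cat > h.py <<'E'
import numpy as np, cv2
from bench import robot, viewer, look_for, outline_of, spot_point
from scipy.spatial.transform import Rotation as Rn
def snap(cam,name,crop=None,scale=1):
    f=viewer.grab_frame(cam); im=f["frame"][:,:,::-1]
    if crop: im=im[crop[1]:crop[3],crop[0]:crop[2]]
    if scale!=1: im=cv2.resize(im,None,fx=scale,fy=scale,interpolation=cv2.INTER_CUBIC)
    cv2.imwrite(f"pics/{name}.png",im); return f
def px2w(f,u,v,z):
    d=f["R"].T@np.array([(u-f["cx"])/f["fx"],(v-f["cy"])/f["fy"],1]); c=-f["R"].T@f["t"]
    return c+d*(z-c[2])/d[2]
def w2px(f,X):
    p=f["R"]@np.array(X)+f["t"]; return np.round([f["fx"]*p[0]/p[2]+f["cx"],f["fy"]*p[1]/p[2]+f["cy"]],1)
E
python3 - <<'E'
from h import *
np.set_printoptions(precision=4,suppress=True)
s=robot.get_state();print(s["ee_pos"],s["orientation"],s["t"],s["contact_force"])
f=snap("top","top0")
snap("side","side0")
print("cam",-f["R"].T@f["t"],f["R"])
for n in ["coil_board","board_a","mat","holder","nest","lever_pivot","lever_mid","jaw","brush","tweezers"]:
    print(n,[(np.round(d["xyz"],4),round(d["score"],2),w2px(f,d["xyz"])) for d in spot_point("top",n)[:5]])
E
```

```text
[0.2114 0.5342 0.2305] [ 0.1318  0.6947 -0.133   0.6945] 0.0 [-0.2949 -0.3205 -0.4243]
cam [0.2064 0.0529 1.7168] [[-0.0187 -0.9996  0.0194]
 [-0.9888  0.0156 -0.1485]
 [ 0.1481 -0.0219 -0.9887]]
coil_board [(array([ 0.5114,  0.4376, -0.0019]), 0.83, array([175.9, 200.6])), (array([ 0.2055,  0.3722, -0.0007]), 0.71, array([190.8, 274.9])), (array([ 0.322 , -0.1436, -0.0009]), 0.59, array([317.4, 243.8])), (array([ 0.57  , -0.23  ,  0.0118]), 0.59, array([336.5, 183.7])), (array([0.4268, 0.6453, 0.0051]), 0.58, array([124.1, 221.4]))]
board_a [(array([0.5565, 0.268 , 0.0008]), 0.84, array([216.9, 189.1])), (array([0.5717, 0.1587, 0.005 ]), 0.8, array([243.1, 185. ])), (array([0.5767, 0.1089, 0.0004]), 0.58, array([255.1, 183.9]))]
mat [(array([ 0.5689,  0.1892, -0.0014]), 0.95, array([235.9, 186.1])), (array([0.4224, 0.2833, 0.0051]), 0.6, array([212.9, 221.1])), (array([0.4503, 0.0492, 0.0016]), 0.2, array([269.9, 213.6]))]
holder [(array([ 0.5705, -0.1893,  0.0017]), 0.7, array([326.4, 184.2])), (array([ 0.4584, -0.602 ,  0.0032]), 0.21, array([426.1, 209.1]))]
nest [(array([ 0.5741, -0.1913, -0.0015]), 0.72, array([326.7, 183.6])), (array([ 0.5711, -0.229 ,  0.0122]), 0.69, array([336.2, 183.4]))]
lever_pivot [(array([ 0.5749, -0.1115,  0.0335]), 0.96, array([308.5, 181.8]))]
lever_mid [(array([ 0.5631, -0.0345,  0.0335]), 0.52, array([289.9, 184.9]))]
jaw [(array([ 0.5724, -0.1755,  0.0009]), 0.62, array([323.1, 183.9]))]
brush [(array([0.4505, 0.0474, 0.0033]), 0.54, array([270.3, 213.4]))]
tweezers [(array([0.4213, 0.2838, 0.0029]), 0.59, array([212.9, 221.4]))]
```

View pics/top0.png

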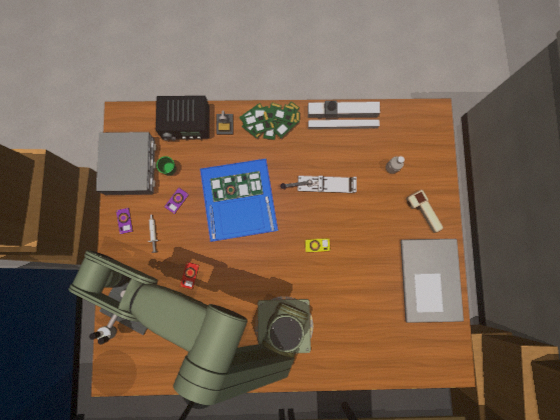

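View pics/side0.png

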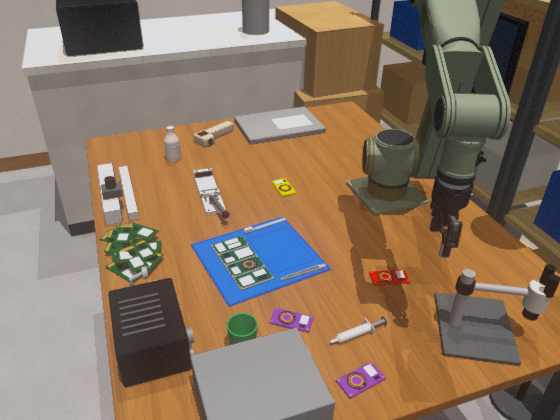

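```bash
python3 - <<'E'
from h import *
f=snap("top","top1",(195,150,365,250),4.7)
for n in ["coil_board","board_a","holder","nest","lever_pivot","lever_mid","mat"]:
  for c in (["side"] if n!="coil_board" else ["side"]):
    if n=="coil_board": g=viewer.grab_frame("side")
    print(n,[(np.round(d["xyz"],4),round(d["score"],2),w2px(f,d["xyz"])) for d in spot_point(c,n)[:6]])
E
```

```text
coil_board [(array([0.5647, 0.2136, 0.003 ]), 0.94, array([230. , 186.9])), (array([ 0.3172, -0.147 ,  0.0006]), 0.76, array([318.3, 245. ])), (array([0.2033, 0.3767, 0.0006]), 0.67, array([189.6, 275.5])), (array([ 0.4339,  0.6417, -0.0014]), 0.66, array([125.6, 219.9])), (array([0.5168, 0.4363, 0.0006]), 0.56, array([176.1, 199.2]))]
board_a [(array([0.5707, 0.1581, 0.0046]), 0.81, array([243.3, 185.2])), (array([0.5797, 0.1049, 0.0062]), 0.79, array([256. , 182.9])), (array([0.5578, 0.2658, 0.0023]), 0.75, array([217.4, 188.8]))]
holder [(array([ 0.5767, -0.1898,  0.0047]), 0.67, array([326.5, 182.6]))]
nest [(array([ 0.5706, -0.2284,  0.0124]), 0.82, array([336.1, 183.5]))]
lever_pivot [(array([ 0.576 , -0.1179,  0.0358]), 0.56, array([310.1, 181.4])), (array([ 0.5713, -0.1778,  0.001 ]), 0.24, array([323.6, 184.1]))]
lever_mid [(array([ 0.5637, -0.0359,  0.0335]), 0.47, array([290.2, 184.8]))]
mat [(array([0.5652, 0.2116, 0.0049]), 0.52, array([230.4, 186.7]))]
```

View pics/top1.png

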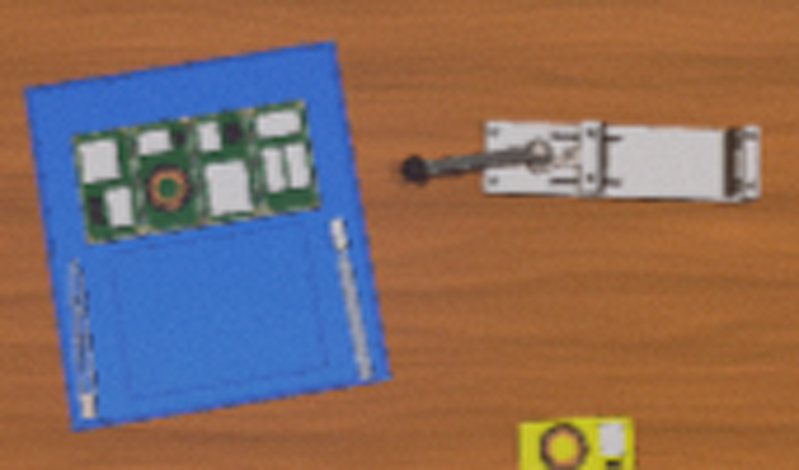

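```bash
cat >> h.py <<'E'
def goal(p,yaw):
    """tool down, tool y axis at world heading yaw (deg) or its opposite, whichever nearer"""
    s=robot.get_state(); R0=Rn.from_quat(s["orientation"]); best=None
    for k in (0,180):
        a=np.radians(yaw+k); y=np.array([np.cos(a),np.sin(a),0]); x=np.array([0,0,-1.]); z=np.cross(x,y)
        R1=Rn.from_matrix(np.stack([x,y,z],1)); r=(R0.inv()*R1).as_rotvec()
        if best is None or np.linalg.norm(r)<np.linalg.norm(best[0]): best=(r,R1)
    d=np.array(p)-s["ee_pos"]
    print("t %.1f"%s["t"],"rot",np.round(best[0],4),"shift now mm",np.round(R0.inv().apply(d)*1000,1),"after rot mm",np.round(best[1].inv().apply(d)*1000,1))
    return best
E
python3 - <<'E'
from h import *
s=robot.get_state(); R=Rn.from_quat(s["orientation"]).as_matrix(); print(np.round(R,3))
goal([0.50,0.20,0.25],97.5)
E
```

```text
[[ 0.     0.368  0.93 ]
 [ 0.     0.93  -0.368]
 [-1.     0.     0.   ]]
t 1.1 rot [-5.077e-01  0.000e+00 -2.000e-04] shift now mm [ -18.7 -205.1  391.3] after rot mm [ -18.6 -369.5  242.3]
```

```bash
R='python3 -m inch'
$R '[{"xyz":[-0.005,0,0],"delta_rot":[-0.127,0,0],"gripper":0.015},{"xyz":[-0.005,0,0],"delta_rot":[-0.127,0,0],"gripper":0.015},{"xyz":[-0.005,0,0],"delta_rot":[-0.127,0,0],"gripper":0.015},{"xyz":[-0.004,0,0],"delta_rot":[-0.127,0,0],"gripper":0.015}]' 40
$R '[{"xyz":[0,-0.037,0.024],"delta_rot":[0,0,0],"gripper":0.015},{"xyz":[0,-0.037,0.024],"delta_rot":[0,0,0],"gripper":0.015},{"xyz":[0,-0.037,0.024],"delta_rot":[0,0,0],"gripper":0.015},{"xyz":[0,-0.037,0.024],"delta_rot":[0,0,0],"gripper":0.015},{"xyz":[0,-0.037,0.024],"delta_rot":[0,0,0],"gripper":0.015}]'
$R '[{"xyz":[0,-0.037,0.024],"delta_rot":[0,0,0],"gripper":0.015},{"xyz":[0,-0.037,0.024],"delta_rot":[0,0,0],"gripper":0.015},{"xyz":[0,-0.037,0.024],"delta_rot":[0,0,0],"gripper":0.015},{"xyz":[0,-0.037,0.024],"delta_rot":[0,0,0],"gripper":0.015},{"xyz":[0,-0.037,0.024],"delta_rot":[0,0,0],"gripper":0.015}]'
$R '[{"xyz":[0,0,0],"delta_rot":[0,0,0],"gripper":0.015},{"xyz":[0,0,0],"delta_rot":[0,0,0],"gripper":0.015}]'
python3 - <<'E'
from h import *
s=robot.get_state(); print(s["ee_pos"],s["opening"]); goal([0.50,0.20,0.25],97.5)
f=snap("wrist","w0"); print({k:v for k,v in f.items() if k!="frame"})
for n in ["coil_board","board_a","mat","nest","lever_pivot","lever_mid"]:
    print(n,[(np.round(d["xyz"],4),round(d["score"],2)) for d in spot_point("wrist",n)[:4]])
E
```

```text
t: 1.45
ee_pos: [0.2116, 0.5347, 0.2507]
orientation: [-0.048, 0.705, 0.048, 0.706]
contact_force: [-0.6, 0.5, -0.5]
opening: 0.327
t: 1.95
ee_pos: [0.3556, 0.3656, 0.2505]
orientation: [-0.046, 0.705, 0.047, 0.706]
contact_force: [0.8, 0.7, 0.2]
opening: 0.179
t: 2.45
ee_pos: [0.4989, 0.1977, 0.2505]
orientation: [-0.046, 0.705, 0.046, 0.706]
contact_force: [1.7, 0.5, 1.9]
opening: 0.18
t: 2.65
ee_pos: [0.4982, 0.1986, 0.2501]
orientation: [-0.045, 0.706, 0.046, 0.705]
contact_force: [-0.2, 0.4, -0.4]
opening: 0.175
[0.49819655 0.19859556 0.25010915] 0.17543502665657434
t 2.6 rot [-0.002  -0.0006 -0.0005] shift now mm [0.1 1.2 2. ] after rot mm [0.1 1.2 2. ]
{'fx': 325.19226210127806, 'fy': 325.19226210127806, 'cx': 284.56057145714885, 'cy': 204.53944351103777, 'tool_from_camera': array([[-4.31641883e-04, -3.08543962e-01,  9.51209986e-01,
        -1.42709228e-01],
       [ 9.99999897e-01, -2.64541266e-04,  3.67972618e-04,
         2.42587970e-04],
       [ 1.38098565e-04,  9.51210047e-01,  3.08544045e-01,
        -7.88939822e-02],
       [ 0.00000000e+00,  0.00000000e+00,  0.00000000e+00,
         1.00000000e+00]])}
coil_board [(array([ 0.5122,  0.4369, -0.0024]), 0.92), (array([0.5673, 0.2112, 0.0068]), 0.84), (array([ 0.3176, -0.1416,  0.0006]), 0.58)]
board_a [(array([0.5786, 0.1064, 0.003 ]), 0.9), (array([0.572 , 0.1626, 0.0025]), 0.75), (array([0.5597, 0.2619, 0.0086]), 0.71), (array([0.4215, 0.2861, 0.0067]), 0.65)]
mat []
nest [(array([ 0.5676, -0.2282,  0.0117]), 0.61), (array([ 0.5744, -0.1155,  0.0353]), 0.48)]
lever_pivot [(array([ 0.5729, -0.1158,  0.0353]), 0.61)]
lever_mid [(array([ 0.5649, -0.0341,  0.0344]), 0.69)]
```

View pics/w0.png

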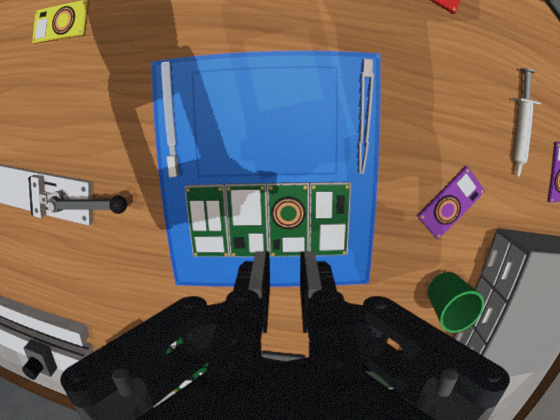

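```bash
cat >> h.py <<'E'
def fish(f,s,u,v,z):
    T=f["tool_from_camera"]; dx,dy=u-f["cx"],v-f["cy"]; r=np.hypot(dx,dy); th=r/f["fx"]
    d=np.array([np.sin(th)*dx/r,np.sin(th)*dy/r,np.cos(th)]); R=Rn.from_quat(s["orientation"]).as_matrix()
    d=R@T[:3,:3]@d; c=np.array(s["ee_pos"])+R@T[:3,3]
    return c+d*(z-c[2])/d[2]
E
python3 - <<'E'
from h import *
np.set_printoptions(precision=4,suppress=True)
s=robot.get_state(); f=snap("wrist","w1",(180,170,360,290),4.4)
for n,p in dict(TL=(268,185),TR=(309,184),rowTL=(186,187),rowTR=(350,183),rowBL=(194,258),rowBR=(347,254),coil=(288.5,213),leverball=(118,204),pivot=(50,205)).items():
    z={"leverball":.035,"pivot":.04}.get(n,.011); print(n,fish(f,s,*p,z))
E
```

```text
TL [0.5199 0.1833 0.011 ]
TR [0.5121 0.2325 0.011 ]
rowTL [0.5354 0.081  0.011 ]
rowTR [0.5038 0.2825 0.011 ]
rowBL [0.6337 0.0949 0.011 ]
rowBR [0.5995 0.2978 0.011 ]
coil [0.5523 0.2128 0.011 ]
leverball [ 0.5615 -0.0043  0.035 ]
pivot [ 0.5765 -0.1183  0.04  ]
```

View pics/w1.png

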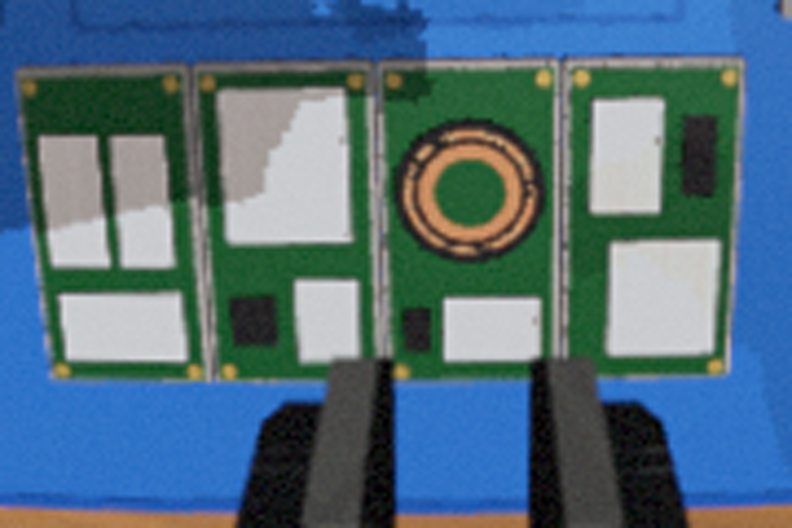

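```bash
R='python3 -m inch'
$R '[{"xyz":[0,0.005,0.028],"delta_rot":[-0.014,0,0],"gripper":0.005},{"xyz":[0,0,0.028],"delta_rot":[0,0,0],"gripper":0.005},{"xyz":[0,0,0.028],"delta_rot":[0,0,0],"gripper":0.005},{"xyz":[0,0,0.028],"delta_rot":[0,0,0],"gripper":0.005},{"xyz":[0,0,0.028],"delta_rot":[0,0,0],"gripper":0.005}]'
$R '[{"xyz":[0.035,0,0],"delta_rot":[0,0,0],"gripper":0.005},{"xyz":[0.035,0,0],"delta_rot":[0,0,0],"gripper":0.005},{"xyz":[0.035,0,0],"delta_rot":[0,0,0],"gripper":0.005},{"xyz":[0.035,0,0],"delta_rot":[0,0,0],"gripper":0.005},{"xyz":[0.035,0,0],"delta_rot":[0,0,0],"gripper":0.005}]'
$R '[{"xyz":[0.035,0,0],"delta_rot":[0,0,0],"gripper":0.005},{"xyz":[0,0,0],"delta_rot":[0,0,0],"gripper":0.005},{"xyz":[0,0,0],"delta_rot":[0,0,0],"gripper":0.005}]'
python3 - <<'E'
from h import *
goal([0.6368,0.2238,0.006],98.2)
f=snap("wrist","w2")
E
```

```text
t: 3.55
ee_pos: [0.6367, 0.2247, 0.2503]
orientation: [-0.052, 0.705, 0.052, 0.705]
contact_force: [0.4, 0.7, -0.2]
opening: 0.062
t: 4.05
ee_pos: [0.6356, 0.2246, 0.0741]
orientation: [-0.051, 0.705, 0.052, 0.705]
contact_force: [-0.3, -0.5, -0.1]
opening: 0.057
t: 4.35
ee_pos: [0.6359, 0.2245, 0.0406]
orientation: [-0.051, 0.705, 0.051, 0.705]
contact_force: [-0.4, -1.1, 1.0]
opening: 0.057
t 4.3 rot [ 0.0026 -0.0003 -0.    ] shift now mm [34.6 -0.8  0.8] after rot mm [34.6 -0.8  0.8]
```

View pics/w2.png

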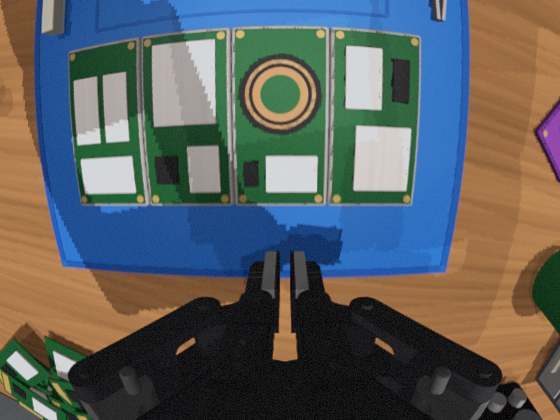

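```bash
R='python3 -m inch'
$R '[{"xyz":[0.012,-0.002,0],"delta_rot":[0,0,0],"gripper":0.005},{"xyz":[0.012,0,0],"delta_rot":[0,0,0],"gripper":0.005},{"xyz":[0.010,0,0],"delta_rot":[0,0,0],"gripper":0.005},{"xyz":[0,0,0],"delta_rot":[0,0,0],"gripper":0.005}]'
$R '[{"xyz":[0,0,-0.005],"delta_rot":[0,0,0],"gripper":0.005},{"xyz":[0,0,-0.005],"delta_rot":[0,0,0],"gripper":0.005},{"xyz":[0,0,-0.005],"delta_rot":[0,0,0],"gripper":0.005},{"xyz":[0,0,-0.005],"delta_rot":[0,0,0],"gripper":0.005},{"xyz":[0,0,-0.005],"delta_rot":[0,0,0],"gripper":0.005}]'
python3 - <<'E'
from h import *
goal([0.6368,0.2238,0.006],98.2)
f=snap("wrist","w3")
E
```

```text
t: 4.8
ee_pos: [0.6348, 0.2216, 0.0044]
orientation: [-0.052, 0.707, 0.051, 0.704]
contact_force: [-0.3, -0.4, -0.2]
opening: 0.063
t: 5.3
ee_pos: [0.6112, 0.2185, 0.0068]
orientation: [-0.051, 0.705, 0.051, 0.706]
contact_force: [1.0, -0.0, -0.4]
opening: 0.057
t 5.3 rot [ 0.0021  0.0011 -0.0003] shift now mm [ 0.8  1.5 26.1] after rot mm [ 0.8  1.6 26. ]
```

View pics/w3.png

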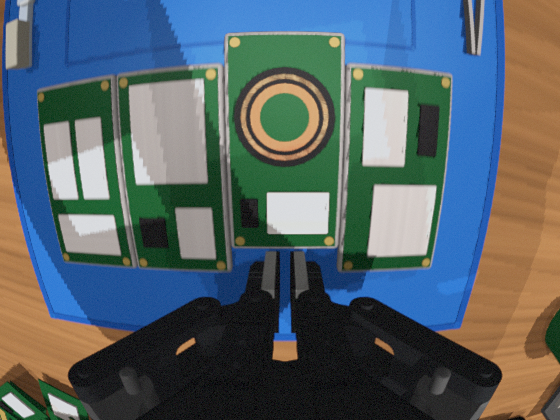

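```bash
R='python3 -m inch'
A='x'
$R '[{"xyz":[0,0,-0.008],"delta_rot":[0,0,0],"gripper":0.005},{"xyz":[0,0,-0.008],"delta_rot":[0,0,0],"gripper":0.005},{"xyz":[0,0,-0.008],"delta_rot":[0,0,0],"gripper":0.005},{"xyz":[0,0,-0.008],"delta_rot":[0,0,0],"gripper":0.005},{"xyz":[0,0,-0.008],"delta_rot":[0,0,0],"gripper":0.005}]'
$R '[{"xyz":[0,0,-0.008],"delta_rot":[0,0,0],"gripper":0.005},{"xyz":[0,0,-0.008],"delta_rot":[0,0,0],"gripper":0.005},{"xyz":[0,0,-0.008],"delta_rot":[0,0,0],"gripper":0.005},{"xyz":[0,0,-0.008],"delta_rot":[0,0,0],"gripper":0.005},{"xyz":[0,0,-0.008],"delta_rot":[0,0,0],"gripper":0.005}]'
$R '[{"xyz":[0,0,-0.008],"delta_rot":[0,0,0],"gripper":0.005},{"xyz":[0,0,-0.008],"delta_rot":[0,0,0],"gripper":0.005},{"xyz":[0,0,-0.008],"delta_rot":[0,0,0],"gripper":0.005},{"xyz":[0,0,-0.006],"delta_rot":[0,0,0],"gripper":0.005},{"xyz":[0,0,-0.004],"delta_rot":[0,0,0],"gripper":0.005}]'
$R '[{"xyz":[0,0,0.003],"delta_rot":[0,0,0],"gripper":0.005},{"xyz":[-0.03,0,0.002],"delta_rot":[0,0,0],"gripper":0.005},{"xyz":[-0.035,0,-0.01],"delta_rot":[0,0,0],"gripper":0.03},{"xyz":[-0.035,0,-0.015],"delta_rot":[0,0,0],"gripper":0.07},{"xyz":[-0.03,0,-0.02],"delta_rot":[0,0,0],"gripper":0.07}]'
$R '[{"xyz":[0,0,-0.02],"delta_rot":[0,0,0],"gripper":0.07},{"xyz":[0,0,0],"delta_rot":[0,0,0],"gripper":0.07},{"xyz":[0,0,0],"delta_rot":[0,0,0],"gripper":0.07}]'
python3 - <<'E'
from h import *
s=robot.get_state();print(s["ee_pos"],s["orientation"])
f=snap("wrist","w4")
for n in ["coil_board","board_a"]:
    print(n,[(np.round(d["xyz"],4),round(d["score"],2)) for d in spot_point("wrist",n)[:4]])
E
```

```text
t: 5.85
ee_pos: [0.5712, 0.2126, 0.0065]
orientation: [-0.051, 0.705, 0.051, 0.705]
contact_force: [1.6, 0.5, 1.1]
opening: 0.055
t: 6.35
ee_pos: [0.5316, 0.2068, 0.0064]
orientation: [-0.051, 0.705, 0.051, 0.705]
contact_force: [0.5, 0.1, 1.0]
opening: 0.055
t: 6.85
ee_pos: [0.4978, 0.2019, 0.0063]
orientation: [-0.051, 0.705, 0.051, 0.705]
contact_force: [1.0, 0.2, 0.6]
opening: 0.059
t: 7.35
ee_pos: [0.4595, 0.1963, 0.1378]
orientation: [-0.051, 0.705, 0.051, 0.706]
contact_force: [1.3, 0.2, 0.0]
opening: 0.568
t: 7.65
ee_pos: [0.4395, 0.1933, 0.1362]
orientation: [-0.051, 0.705, 0.051, 0.705]
contact_force: [-0.4, -0.2, -0.1]
opening: 0.82
[0.43948042 0.19334012 0.13617255] [-0.05134734  0.70515667  0.05136156  0.70532228]
coil_board [(array([0.4382, 0.1959, 0.0052]), 0.95), (array([0.5104, 0.4343, 0.0016]), 0.72), (array([ 0.3181, -0.1395, -0.0018]), 0.71)]
board_a [(array([0.5575, 0.264 , 0.0103]), 0.9), (array([0.5695, 0.1605, 0.0053]), 0.65)]
```

View pics/w4.png

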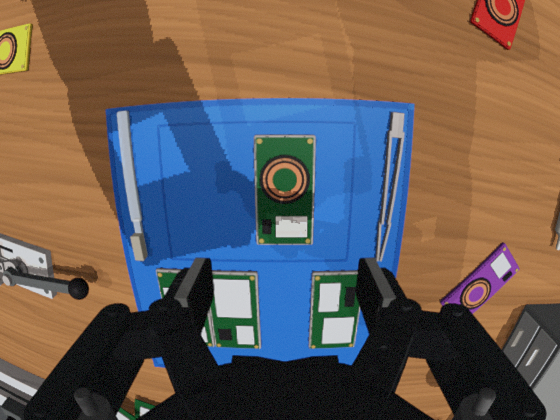

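```bash
python3 - <<'E'
from h import *
s=robot.get_state(); f=viewer.grab_frame("wrist")
P=np.array([fish(f,s,u,v,.011) for u,v in [(254,137),(314.5,136),(257.5,244),(313.5,244)]]); print(np.round(P,4),P.mean(0))
d=P[:2].mean(0)-P[2:].mean(0); print("yaw",np.degrees(np.arctan2(-d[1],-d[0])))
for p in [(259,270),(312,270)]: print(fish(f,s,*p,.011))
goal([P[:,0].mean(),P[:,1].mean(),0.0],98.2)
E
```

```text
[[0.3934 0.1615 0.011 ]
 [0.3854 0.2107 0.011 ]
 [0.4883 0.176  0.011 ]
 [0.481  0.2262 0.011 ]] [0.43702749 0.19360029 0.011     ]
yaw 8.963468428685928
[0.51506872 0.18039531 0.011     ]
[0.50790431 0.22972117 0.011     ]
t 7.8 rot [ 0.0018 -0.0009  0.0002] shift now mm [135.6   0.7  -2.6] after rot mm [135.6   0.6  -2.8]
```

```bash
R='python3 -m inch'
$R '[{"xyz":[0.03,0.001,-0.003],"delta_rot":[-0.006,0,0],"gripper":0.068},{"xyz":[0.035,0,0],"delta_rot":[0,0,0],"gripper":0.068},{"xyz":[0.035,0,0],"delta_rot":[0,0,0],"gripper":0.068},{"xyz":[0.02,0,0],"delta_rot":[0,0,0],"gripper":0.068},{"xyz":[0.01,0,0],"delta_rot":[0,0,0],"gripper":0.068}]' 35
$R '[{"xyz":[0.005,0,0],"delta_rot":[0,0,0],"gripper":0.068},{"xyz":[0,0,0],"delta_rot":[0,0,0],"gripper":0.068}]'
$R '[{"xyz":[0,0,0],"delta_rot":[0,0,0],"gripper":0.045},{"xyz":[0,0,0],"delta_rot":[0,0,0],"gripper":0.045},{"xyz":[0,0,0],"delta_rot":[0,0,0],"gripper":0.045},{"xyz":[0,0,0],"delta_rot":[0,0,0],"gripper":0.045}]'
python3 - <<'E'
from h import *
s=robot.get_state();print(s["ee_pos"],s["opening"]*85.4)
f=snap("wrist","w5")
E
```

```text
t: 8.35
ee_pos: [0.4354, 0.1934, 0.0039]
orientation: [-0.054, 0.706, 0.053, 0.704]
contact_force: [-0.4, 0.2, 0.2]
opening: 0.794
t: 8.55
ee_pos: [0.4365, 0.194, 0.0012]
orientation: [-0.053, 0.705, 0.053, 0.705]
contact_force: [0.3, -0.0, 0.6]
opening: 0.792
t: 8.95
ee_pos: [0.437, 0.1942, 0.0025]
orientation: [-0.053, 0.704, 0.054, 0.706]
contact_force: [-0.4, -0.8, 6.6]
opening: 0.594
[0.43702198 0.19422942 0.00247506] 50.70716963746544
```

View pics/w5.png

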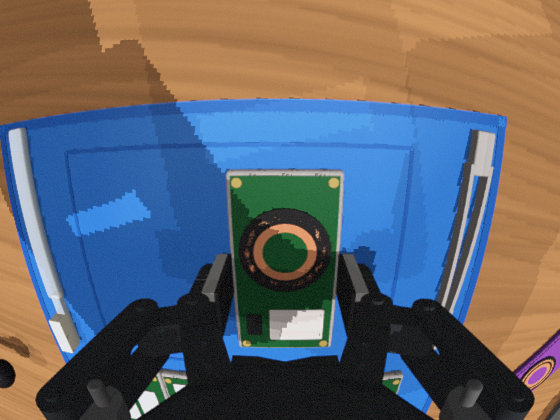

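```bash
R='python3 -m inch'
$R '[{"xyz":[0,0,0],"delta_rot":[0,0,0],"gripper":0.058},{"xyz":[-0.002,0,0],"delta_rot":[0,0,0],"gripper":0.058},{"xyz":[-0.001,0,0],"delta_rot":[0,0,0],"gripper":0.058},{"xyz":[0,0,0],"delta_rot":[0,0,0],"gripper":0.058}]'
$R '[{"xyz":[0,0,0],"delta_rot":[0,0,0],"gripper":0.045},{"xyz":[0,0,0],"delta_rot":[0,0,0],"gripper":0.045},{"xyz":[0,0,0],"delta_rot":[0,0,0],"gripper":0.045},{"xyz":[0,0,0],"delta_rot":[0,0,0],"gripper":0.045},{"xyz":[0,0,0],"delta_rot":[0,0,0],"gripper":0.045}]' 40
$R '[{"xyz":[-0.005,0,0],"delta_rot":[0,0,0],"gripper":0.045},{"xyz":[-0.01,0,0],"delta_rot":[0,0,0],"gripper":0.045},{"xyz":[-0.02,0,0],"delta_rot":[0,0,0],"gripper":0.045},{"xyz":[-0.03,0,0],"delta_rot":[0,0,0],"gripper":0.045},{"xyz":[-0.03,0,0],"delta_rot":[0,0,0],"gripper":0.045}]'
$R '[{"xyz":[-0.03,0,0],"delta_rot":[0,0,0],"gripper":0.045},{"xyz":[0,0,0],"delta_rot":[0,0,0],"gripper":0.045}]'
python3 - <<'E'
from h import *
s=robot.get_state();print(s["ee_pos"],s["opening"]*85.4,np.round(s["qpos"],2))
f=snap("wrist","w6")
goal([0.57,-0.2285,0.10],-2)
for n in ["nest","lever_pivot","lever_mid"]:
    print(n,[(np.round(d["xyz"],4),round(d["score"],2)) for d in spot_point("wrist",n)[:4]])
E
```

```text
t: 9.4
ee_pos: [0.4362, 0.1939, 0.0044]
orientation: [-0.053, 0.705, 0.053, 0.705]
contact_force: [-0.7, -0.5, -0.0]
opening: 0.68
t: 9.9
ee_pos: [0.4361, 0.1939, 0.0048]
orientation: [-0.053, 0.705, 0.053, 0.705]
contact_force: [-2.1, -0.6, 5.0]
opening: 0.585
t: 10.4
ee_pos: [0.4357, 0.1937, 0.1005]
orientation: [-0.053, 0.705, 0.053, 0.705]
contact_force: [0.2, -0.7, -1.6]
opening: 0.586
t: 10.6
ee_pos: [0.4387, 0.1949, 0.1336]
orientation: [-0.052, 0.702, 0.054, 0.708]
contact_force: [-0.4, 0.4, -1.3]
opening: 0.585
[0.43865991 0.19492735 0.13361945] 49.91842343686624 [ 0.39  0.26  1.93  0.    0.95 -1.33]
t 10.7 rot [-1.3847  0.005   0.0023] shift now mm [  31.2 -438.    67.4] after rot mm [  31.5 -147.4 -417.9]
nest [(array([0.5595, 0.2639, 0.0089]), 0.24)]
lever_pivot [(array([ 0.5744, -0.1135,  0.0345]), 0.64), (array([ 0.5646, -0.0359,  0.0344]), 0.58)]
lever_mid [(array([ 0.5642, -0.0367,  0.035 ]), 0.64)]
```

```bash
R='python3 -m inch'
$R '[{"xyz":[0,-0.0365,0.0056],"delta_rot":[0,0,0],"gripper":0.045},{"xyz":[0,-0.0365,0.0056],"delta_rot":[0,0,0],"gripper":0.045},{"xyz":[0,-0.0365,0.0056],"delta_rot":[0,0,0],"gripper":0.045},{"xyz":[0,-0.0365,0.0056],"delta_rot":[0,0,0],"gripper":0.045},{"xyz":[0,-0.0365,0.0056],"delta_rot":[0,0,0],"gripper":0.045}]'
$R '[{"xyz":[0,-0.0365,0.0056],"delta_rot":[0,0,0],"gripper":0.045},{"xyz":[0,-0.0365,0.0056],"delta_rot":[0,0,0],"gripper":0.045},{"xyz":[0,-0.0365,0.0056],"delta_rot":[0,0,0],"gripper":0.045},{"xyz":[0,-0.0365,0.0056],"delta_rot":[0,0,0],"gripper":0.045},{"xyz":[0,-0.0365,0.0056],"delta_rot":[0,0,0],"gripper":0.045}]'
$R '[{"xyz":[0,-0.0365,0.0056],"delta_rot":[0,0,0],"gripper":0.045},{"xyz":[0,-0.0365,0.0056],"delta_rot":[0,0,0],"gripper":0.045},{"xyz":[0,0,0],"delta_rot":[0.1469,0,0],"gripper":0.045},{"xyz":[0,0,0],"delta_rot":[0.1469,0,0],"gripper":0.045}]'
$R '[{"xyz":[0,0,0],"delta_rot":[0.1469,0,0],"gripper":0.045},{"xyz":[0,0,0],"delta_rot":[0.1469,0,0],"gripper":0.045},{"xyz":[0,0,0],"delta_rot":[0.1469,0,0],"gripper":0.045},{"xyz":[0,0,0],"delta_rot":[0.1469,0,0],"gripper":0.045},{"xyz":[0,0,0],"delta_rot":[0.1469,0,0],"gripper":0.045}]'
$R '[{"xyz":[0,0,0],"delta_rot":[0.1469,0,0],"gripper":0.045},{"xyz":[0,0,0],"delta_rot":[0.1469,0,0],"gripper":0.045},{"xyz":[0,0,0],"delta_rot":[0.1469,0,0],"gripper":0.045},{"xyz":[0,0,0],"delta_rot":[0.1469,0,0],"gripper":0.045},{"xyz":[0,0,0],"delta_rot":[0.1469,0,0],"gripper":0.045}]'
$R '[{"xyz":[0,0,0],"delta_rot":[0,0,0],"gripper":0.045},{"xyz":[0,0,0],"delta_rot":[0,0,0],"gripper":0.045}]'
python3 - <<'E'
from h import *
s=robot.get_state();print(s["ee_pos"],s["opening"]*85.4,np.round(s["qpos"],2))
f=snap("wrist","w7")
goal([0.57,-0.2285,0.10],-2.4)
for n in ["nest","lever_pivot","coil_board","jaw","holder"]:
    print(n,[(np.round(d["xyz"],4),round(d["score"],2)) for d in spot_point("wrist",n)[:4]])
E
```

```text
t: 11.3
ee_pos: [0.4905, 0.0163, 0.1278]
orientation: [-0.053, 0.706, 0.054, 0.704]
contact_force: [1.0, 0.9, -1.3]
opening: 0.58
t: 11.8
ee_pos: [0.5458, -0.1598, 0.1274]
orientation: [-0.053, 0.706, 0.054, 0.704]
contact_force: [0.6, 0.6, -1.2]
opening: 0.585
t: 12.2
ee_pos: [0.5676, -0.23, 0.1268]
orientation: [0.054, 0.707, -0.053, 0.704]
contact_force: [0.5, -0.2, -2.0]
opening: 0.588
t: 12.7
ee_pos: [0.5675, -0.2286, 0.1271]
orientation: [0.302, 0.641, -0.302, 0.638]
contact_force: [0.4, -0.6, -1.6]
opening: 0.588
t: 13.2
ee_pos: [0.5675, -0.2286, 0.1271]
orientation: [-0.511, -0.49, 0.512, -0.487]
contact_force: [-0.2, -1.0, -1.0]
opening: 0.585
t: 13.4
ee_pos: [0.5679, -0.2287, 0.1279]
orientation: [-0.509, -0.491, 0.51, -0.49]
contact_force: [0.2, -0.3, -1.2]
opening: 0.583
[ 0.56792317 -0.22873656  0.12792723] 49.8258098982068 [-0.4   0.46  1.62  0.    1.06 -0.36]
t 13.4 rot [ 0.0037 -0.0008  0.0018] shift now mm [28.3  1.9 -0.4] after rot mm [28.3  1.9 -0.4]
nest []
lever_pivot [(array([ 0.5731, -0.1162,  0.0337]), 0.75)]
coil_board [(array([ 0.5725, -0.2293,  0.1301]), 0.63), (array([ 0.3205, -0.1417, -0.0016]), 0.56)]
jaw [(array([ 0.5702, -0.1734, -0.0007]), 0.64)]
holder [(array([ 0.5732, -0.1878, -0.0012]), 0.98)]
```

View pics/w7.png

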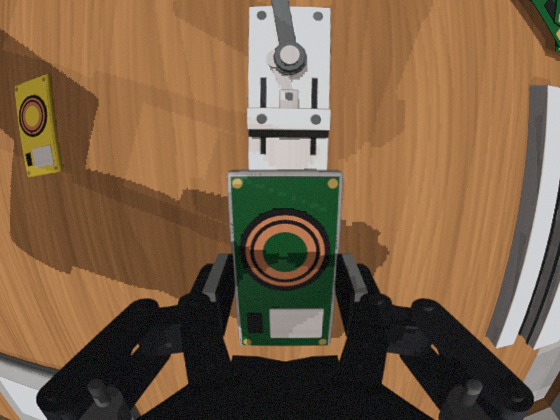

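```bash
python3 - <<'E'
from h import *
np.set_printoptions(precision=4,suppress=True)
s=robot.get_state(); f=viewer.grab_frame("wrist"); R=Rn.from_quat(s["orientation"])
def tl(u,v,z): return R.inv().apply(fish(f,s,u,v,z)-s["ee_pos"])*1000
zt=s["ee_pos"][2]+.0065
for n,u,v,z in [("jawL",247,123,.028),("jawR",331,123,.028),("jawfaceL",247,137,.028),("jawfaceR",330,137,.028),("baseTL",249,10,.012),("baseTR",330.5,10,.012),("bTL",229,172,zt),("bTR",341,172,zt),("bBL",239,346,zt),("bBR",329,346,zt),("pivot",289,55,.045)]:
    print(n,tl(u,v,z)[1:],fish(f,s,u,v,z)[:2])
snap("wrist","w8",(200,0,380,180),4)
E
```

```text
jawL [-27.896  -64.4023] [ 0.5432 -0.1635]
jawR [ 34.9188 -64.5388] [ 0.606  -0.1659]
jawfaceL [-28.0929 -53.7807] [ 0.5426 -0.1741]
jawfaceR [ 34.3966 -53.8795] [ 0.605  -0.1765]
baseTL [ -27.825  -156.1758] [ 0.5469 -0.0718]
baseTR [  36.4252 -156.5873] [ 0.6111 -0.074 ]
bTL [-23.8323 -50.0544] [ 0.5467 -0.178 ]
bTR [ 24.555  -50.0544] [ 0.595 -0.18 ]
bBL [-25.2865  47.7533] [ 0.5413 -0.2757]
bBR [24.9586 47.716 ] [ 0.5915 -0.2777]
pivot [   3.1888 -112.9089] [ 0.5762 -0.1163]
```

View pics/w8.png

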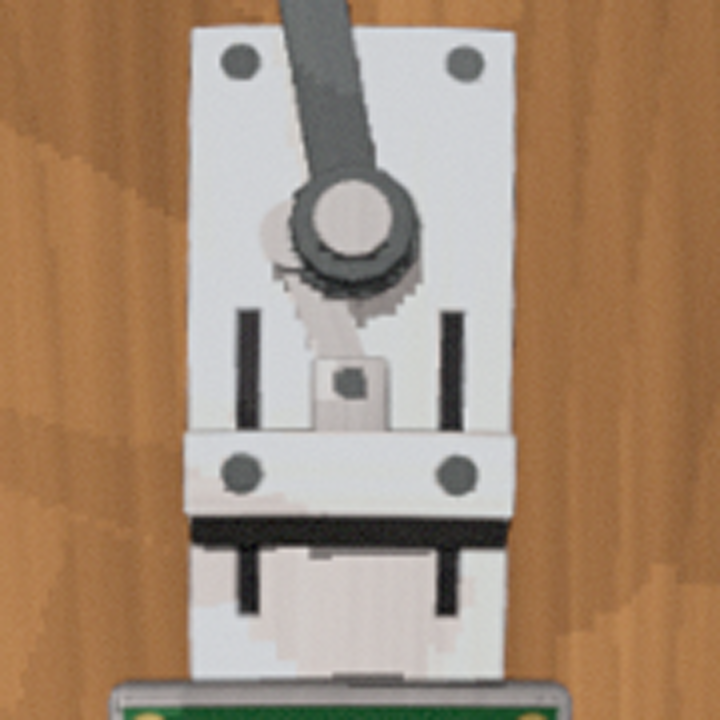

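```bash
R='python3 -m inch'
$R '[{"xyz":[0.02,0.0024,0],"delta_rot":[0.005,0,0],"gripper":0.045},{"xyz":[0.025,0,0],"delta_rot":[0,0,0],"gripper":0.045},{"xyz":[0.025,0,0],"delta_rot":[0,0,0],"gripper":0.045},{"xyz":[0.016,0,0],"delta_rot":[0,0,0],"gripper":0.045}]'
$R '[{"xyz":[0,0,0],"delta_rot":[0,0,0],"gripper":0.045},{"xyz":[0,0,0],"delta_rot":[0,0,0],"gripper":0.045}]'
python3 - <<'E'
from h import *
np.set_printoptions(precision=4,suppress=True,linewidth=200)
s=robot.get_state(); print(s["ee_pos"]); goal([0.57,-0.2285,0.014],-2.6)
f=snap("wrist","w9"); im=f["frame"].astype(int)
for u in (262,312):
    print(u,[(v,*im[v-0,u]) for v in range(124,186,2)])
for v in (122,130,136,142): print(v,"".join("%3d "%(im[v,u].mean()) for u in range(225,350,2)))
E
```

```text
t: 14.2
ee_pos: [0.5701, -0.2287, 0.0416]
orientation: [-0.511, -0.489, 0.512, -0.488]
contact_force: [0.4, -0.6, -0.7]
opening: 0.588
t: 14.4
ee_pos: [0.5712, -0.2292, 0.0436]
orientation: [0.511, 0.488, -0.511, 0.489]
contact_force: [-0.3, 0.1, -0.8]
opening: 0.587
[ 0.5712 -0.2292  0.0436]
t 14.4 rot [-0.0002  0.     -0.0003] shift now mm [29.6 -1.2 -0.7] after rot mm [29.6 -1.2 -0.7]
262 [(124, np.int64(207), np.int64(208), np.int64(206)), (126, np.int64(210), np.int64(211), np.int64(207)), (128, np.int64(208), np.int64(210), np.int64(208)), (130, np.int64(206), np.int64(209), np.int64(209)), (132, np.int64(209), np.int64(211), np.int64(210)), (134, np.int64(205), np.int64(201), np.int64(199)), (136, np.int64(201), np.int64(193), np.int64(190)), (138, np.int64(200), np.int64(192), np.int64(189)), (140, np.int64(206), np.int64(198), np.int64(194)), (142, np.int64(133), np.int64(126), np.int64(123)), (144, np.int64(35), np.int64(33), np.int64(30)), (146, np.int64(29), np.int64(25), np.int64(22)), (148, np.int64(31), np.int64(24), np.int64(26)), (150, np.int64(39), np.int64(36), np.
[... 2785 characters left out ...]
09 208 209 213 210 210 211 209 208 210 208 210 207 210 208 209 208 210 210 211 208 210 209 210 210 210 210 209 210 198 115  94  93  93  92  91  87 168 212 210 209 210 209 210 163 111 113 
136 211 210 211 212 210 212 211 210 211 211 210 210 211 210 211 212 197 197 194 195 195 205 207 206 206 206 206 206 204 206 207 204 205 206 206 205 205 206 206 206 206 205 206 208 204 206 205 207 206 208 208 208 208 208 207 207 207 205 206 205 148 108 113 
142 180 177 173 173 169 166 163 162 158 156 152 150 152 147 147 141 135 131 127 129 128 128 128 129 123 127 129 129 128 140 141 143 142 142 144 145 151 150 154 156 158 157 157 160 163 166 167 169 171 173 175 177 177 176 181 182 187 188 190 189 134 108 112
```

```bash
python3 - <<'E'
from h import *
np.set_printoptions(precision=2,suppress=True)
s=robot.get_state(); f=viewer.grab_frame("wrist"); R=Rn.from_quat(s["orientation"]); im=f["frame"].astype(int).mean(2)
def tl(u,v,z): return (R.inv().apply(fish(f,s,u,v,z)-s["ee_pos"])*1000)[1:]
print("row148",[(u,int(im[148,u])) for u in list(range(215,240,2))+list(range(330,356,2))])
print("row185",[(u,int(im[185,u])) for u in list(range(222,240))+list(range(334,350))])
print("row330",[(u,int(im[330,u])) for u in list(range(230,246))+list(range(320,340))])
print("col u=280",[(v,int(im[v,285])) for v in range(334,356,1)])
for z in (.028,): print("jaw",tl(225,154,z),tl(284,154,z),tl(344,154.3,z))
for dz in (.0065,.003,0): print("board end",dz,tl(284,169.5,s["ee_pos"][2]+dz),tl(284,346,s["ee_pos"][2]+dz))
E
```

```text
row148 [(215, 101), (217, 102), (219, 93), (221, 66), (223, 36), (225, 40), (227, 40), (229, 39), (231, 37), (233, 36), (235, 44), (237, 33), (239, 42), (330, 35), (332, 33), (334, 41), (336, 33), (338, 39), (340, 34), (342, 100), (344, 109), (346, 110), (348, 113), (350, 112), (352, 114), (354, 110)]
row185 [(222, 94), (223, 96), (224, 132), (225, 189), (226, 193), (227, 155), (228, 160), (229, 172), (230, 156), (231, 83), (232, 92), (233, 123), (234, 134), (235, 135), (236, 134), (237, 133), (238, 138), (239, 136), (334, 122), (335, 128), (336, 119), (337, 91), (338, 68), (339, 121), (340, 146), (341, 135), (342, 110), (343, 101), (344, 112), (345, 106), (346, 111), (347, 112), (348, 115), (349, 115)]
row330 [(230, 114), (231, 113), (232, 107), (233, 96), (234, 63), (235, 42), (236, 41), (237, 57), (238, 125), (239, 163), (240, 157), (241, 71), (242, 33), (243, 34), (244, 44), (245, 41), (320, 160), (321, 157), (322, 68), (323, 30), (324, 39), (325, 36), (326, 30), (327, 34), (328, 62), (329, 107), (330, 115), (331, 90), (332, 78), (333, 80), (334, 83), (335, 83), (336, 80), (337, 81), (338, 83), (339, 82)]
col u=280 [(334, 145), (335, 147), (336, 151), (337, 128), (338, 56), (339, 29), (340, 37), (341, 38), (342, 36), (343, 38), (344, 32), (345, 65), (346, 133), (347, 160), (348, 158), (349, 160), (350, 160), (351, 161), (352, 162), (353, 161), (354, 160), (355, 163)]
jaw [-29.51 -54.39] [ -0.11 -54.09] [ 29.81 -54.21]
board end 0.0065 [ -0.07 -51.01] [-0.16 47.08]
board end 0.003 [ -0.08 -50.29] [-0.17 50.33]
board end 0 [ -0.08 -49.66] [-0.17 53.12]
```

```bash
R='python3 -m inch'
$R '[{"xyz":[0.006,-0.0013,-0.0005],"delta_rot":[0,0,0],"gripper":0.045},{"xyz":[0.008,0,0],"delta_rot":[0,0,0],"gripper":0.045},{"xyz":[0.006,0,0],"delta_rot":[0,0,0],"gripper":0.045},{"xyz":[0,0,0],"delta_rot":[0,0,0],"gripper":0.045},{"xyz":[0,0,0],"delta_rot":[0,0,0],"gripper":0.045}]'
$R '[{"xyz":[0.002,0,0],"delta_rot":[0,0,0],"gripper":0.045},{"xyz":[0.001,0,0],"delta_rot":[0,0,0],"gripper":0.045},{"xyz":[0,0,0],"delta_rot":[0,0,0],"gripper":0.045}]'
$R '[{"xyz":[0.0015,0,0],"delta_rot":[0,0,0],"gripper":0.045},{"xyz":[0,0,0],"delta_rot":[0,0,0],"gripper":0.045},{"xyz":[0,0,0],"delta_rot":[0,0,0],"gripper":0.045}]'
```

```text
t: 15.0
ee_pos: [0.5695, -0.2285, 0.0229]
orientation: [-0.511, -0.489, 0.511, -0.488]
contact_force: [0.3, -0.1, -1.3]
opening: 0.588
t: 15.3
ee_pos: [0.5696, -0.2285, 0.0202]
orientation: [0.511, 0.488, -0.511, 0.488]
contact_force: [0.2, -0.4, -0.7]
opening: 0.588
t: 15.6
ee_pos: [0.5696, -0.2285, 0.0188]
orientation: [0.511, 0.488, -0.511, 0.488]
contact_force: [0.7, -0.5, -0.9]
opening: 0.588
```

```bash
R='python3 -m inch'
$R '[{"xyz":[0.0015,0,0],"delta_rot":[0,0,0],"gripper":0.045},{"xyz":[0,0,0],"delta_rot":[0,0,0],"gripper":0.045},{"xyz":[0,0,0],"delta_rot":[0,0,0],"gripper":0.045}]'
$R '[{"xyz":[0.001,0,0],"delta_rot":[0,0,0],"gripper":0.045},{"xyz":[0,0,0],"delta_rot":[0,0,0],"gripper":0.045},{"xyz":[0,0,0],"delta_rot":[0,0,0],"gripper":0.045}]'
$R '[{"xyz":[0.001,0,0],"delta_rot":[0,0,0],"gripper":0.045},{"xyz":[0,0,0],"delta_rot":[0,0,0],"gripper":0.045},{"xyz":[0,0,0],"delta_rot":[0,0,0],"gripper":0.045}]'
```

```text
t: 15.9
ee_pos: [0.5696, -0.2285, 0.0172]
orientation: [0.511, 0.488, -0.511, 0.488]
contact_force: [-0.8, 0.3, -1.2]
opening: 0.588
t: 16.2
ee_pos: [0.5696, -0.2285, 0.0163]
orientation: [0.511, 0.488, -0.511, 0.488]
contact_force: [0.4, 0.5, -1.9]
opening: 0.583
t: 16.5
ee_pos: [0.5697, -0.2285, 0.0153]
orientation: [0.511, 0.488, -0.511, 0.488]
contact_force: [0.4, -0.2, -1.1]
opening: 0.585
```

```bash
R='python3 -m inch'
$R '[{"xyz":[0.001,0,0],"delta_rot":[0,0,0],"gripper":0.045},{"xyz":[0,0,0],"delta_rot":[0,0,0],"gripper":0.045},{"xyz":[0,0,0],"delta_rot":[0,0,0],"gripper":0.045}]'
$R '[{"xyz":[0.0007,0,0],"delta_rot":[0,0,0],"gripper":0.045},{"xyz":[0,0,0],"delta_rot":[0,0,0],"gripper":0.045},{"xyz":[0,0,0],"delta_rot":[0,0,0],"gripper":0.045}]'
$R '[{"xyz":[0.0007,0,0],"delta_rot":[0,0,0],"gripper":0.045},{"xyz":[0,0,0],"delta_rot":[0,0,0],"gripper":0.045},{"xyz":[0,0,0],"delta_rot":[0,0,0],"gripper":0.045}]'
```

```text
t: 16.8
ee_pos: [0.5696, -0.2285, 0.0142]
orientation: [0.511, 0.488, -0.511, 0.488]
contact_force: [0.2, 0.1, -1.8]
opening: 0.582
t: 17.1
ee_pos: [0.5697, -0.2286, 0.0139]
orientation: [0.511, 0.488, -0.511, 0.489]
contact_force: [-0.4, -0.2, 2.0]
opening: 0.585
t: 17.4
ee_pos: [0.5697, -0.2286, 0.0138]
orientation: [0.511, 0.488, -0.511, 0.489]
contact_force: [-2.2, 0.8, 6.0]
opening: 0.583
```

```bash
R='python3 -m inch'
$R '[{"xyz":[0,0,0],"delta_rot":[0,0,0],"gripper":0.052},{"xyz":[0,0,0],"delta_rot":[0,0,0],"gripper":0.056},{"xyz":[0,0,0],"delta_rot":[0,0,0],"gripper":0.064},{"xyz":[0,0,0],"delta_rot":[0,0,0],"gripper":0.064}]'
$R '[{"xyz":[-0.005,0,0],"delta_rot":[0,0,0],"gripper":0.064},{"xyz":[-0.02,0,0],"delta_rot":[0,0,0],"gripper":0.064},{"xyz":[-0.03,0,0],"delta_rot":[0,0,0],"gripper":0.064},{"xyz":[-0.03,0,0],"delta_rot":[0,0,0],"gripper":0.064},{"xyz":[-0.03,0,0],"delta_rot":[0,0,0],"gripper":0.064}]'
$R '[{"xyz":[0,0,0],"delta_rot":[0,0,0],"gripper":0.03},{"xyz":[0,0,0],"delta_rot":[0,0,0],"gripper":0.0},{"xyz":[0,0,0],"delta_rot":[0,0,0],"gripper":0.0}]'
python3 - <<'E'
from h import *
np.set_printoptions(precision=2,suppress=True)
s=robot.get_state(); f=snap("wrist","w10"); R=Rn.from_quat(s["orientation"]); im=f["frame"].astype(int)
for n in ["coil_board","lever_pivot","lever_mid"]:
    print(n,[(np.round(d["xyz"],4),round(d["score"],2)) for d in spot_point("wrist",n)[:3]])
m=[o for o in outline_of("wrist","coil_board")]
for o in m[:3]:
    c=cv2.minAreaRect(cv2.findNonZero(o["mask"].astype(np.uint8))); ys,xs=np.where(o["mask"]); print(round(o["score"],2),c,xs.min(),xs.max(),ys.min(),ys.max())
    B=cv2.boxPoints(c); P=np.array([fish(f,s,*b,.020) for b in B]); print(P*1000,P.mean(0)*1000)
print(s["ee_pos"])
goal([0.57,-0.2285,0.014],-2.6)
E
```

```text
t: 17.8
ee_pos: [0.5696, -0.2285, 0.0127]
orientation: [0.511, 0.489, -0.511, 0.488]
contact_force: [0.6, -0.1, 0.1]
opening: 0.752
t: 18.3
ee_pos: [0.5696, -0.2285, 0.1293]
orientation: [0.511, 0.488, -0.511, 0.488]
contact_force: [0.4, 0.1, -1.0]
opening: 0.751
t: 18.6
ee_pos: [0.5689, -0.2282, 0.1269]
orientation: [-0.511, -0.489, 0.512, -0.488]
contact_force: [-0.6, 0.5, 0.4]
opening: 0.242
coil_board [(array([ 0.32, -0.14, -0.  ]), 0.73), (array([ 0.57, -0.23,  0.01]), 0.72)]
lever_pivot [(array([ 0.57, -0.11,  0.03]), 0.86)]
lever_mid []
0.97 ((286.5, 199.0), (116.0, 65.0), 90.0) 254 319 141 257
[[ 547.58 -177.14   20.  ]
 [ 597.61 -179.38   20.  ]
 [ 596.22 -278.42   20.  ]
 [ 540.24 -275.87   20.  ]] [ 570.41 -227.7    20.  ]
0.67 ((35.87000274658203, 128.08999633789062), (99.41920471191406, 37.90092086791992), 81.8698959350586) 13 61 77 179
[[ 303.96  -89.93   20.  ]
 [ 358.76  -97.12   20.  ]
 [ 362.02 -190.83   20.  ]
 [ 306.6  -191.58   20.  ]] [ 332.84 -142.36   20.  ]
[ 0.57 -0.23  0.13]
t 18.9 rot [-0. -0.  0.] shift now mm [112.9   0.9   0.1] after rot mm [112.9   0.7   0.1]
```

```bash
R='python3 -m inch'
$R '[{"xyz":[0,0.0032,-0.0384],"delta_rot":[0,0,0],"gripper":0},{"xyz":[0,0.0032,-0.0384],"delta_rot":[0,0,0],"gripper":0},{"xyz":[0,0.0032,-0.0384],"delta_rot":[0,0,0],"gripper":0},{"xyz":[0,0.0032,-0.0384],"delta_rot":[0,0,0],"gripper":0},{"xyz":[0,0.0032,-0.0384],"delta_rot":[0,0,0],"gripper":0}]'
$R '[{"xyz":[0.02,0,0],"delta_rot":[0,0,0],"gripper":0},{"xyz":[0.025,0,0],"delta_rot":[0,0,0],"gripper":0},{"xyz":[0,0,0],"delta_rot":[0,0,0],"gripper":0},{"xyz":[0,0,0],"delta_rot":[0,0,0],"gripper":0}]'
python3 - <<'E'
from h import *
np.set_printoptions(precision=4,suppress=True)
s=robot.get_state(); print(s["ee_pos"],s["opening"]); goal([0.5939,-0.0374,0.022],-2.6); f=snap("wrist","w11")
for n in ["lever_pivot","lever_mid","coil_board"]:
    print(n,[(np.round(d["xyz"],4),round(d["score"],2)) for d in spot_point("wrist",n)[:3]])
E
```

```text
t: 19.35
ee_pos: [0.5943, -0.036, 0.1275]
orientation: [-0.511, -0.489, 0.511, -0.488]
contact_force: [1.0, 0.5, 1.3]
opening: -0.001
t: 19.75
ee_pos: [0.5943, -0.0375, 0.0827]
orientation: [-0.511, -0.489, 0.512, -0.488]
contact_force: [-0.1, -0.2, -0.3]
opening: 0.003
[ 0.5943 -0.0375  0.0827] 0.0026486691863534012
t 19.8 rot [-0.0005 -0.0001  0.0012] shift now mm [60.7 -0.3 -0.1] after rot mm [60.7 -0.4 -0.1]
lever_pivot []
lever_mid [(array([ 0.5633, -0.0366,  0.0346]), 0.74)]
coil_board [(array([ 0.319 , -0.1417,  0.0002]), 0.65)]
```

```bash
R='python3 -m inch'
$R '[{"xyz":[0.02,0,0],"delta_rot":[0,0,0],"gripper":0},{"xyz":[0.02,0,0],"delta_rot":[0,0,0],"gripper":0},{"xyz":[0.02,0,0],"delta_rot":[0,0,0],"gripper":0},{"xyz":[0,0,0],"delta_rot":[0,0,0],"gripper":0}]'
$R '[{"xyz":[0,-0.0083,-0.0012],"delta_rot":[0,0,0],"gripper":0},{"xyz":[0,-0.0084,-0.0004],"delta_rot":[0,0,0],"gripper":0},{"xyz":[0,-0.0084,0.0005],"delta_rot":[0,0,0],"gripper":0}]'
$R '[{"xyz":[0,-0.0083,0.0014],"delta_rot":[0,0,0],"gripper":0},{"xyz":[0,-0.0081,0.0023],"delta_rot":[0,0,0],"gripper":0},{"xyz":[0,-0.0078,0.0031],"delta_rot":[0,0,0],"gripper":0}]'
python3 - <<'E'
from h import *
np.set_printoptions(precision=4,suppress=True)
f=snap("wrist","w12"); s=robot.get_state();print(s["contact_force"],s["ft_torque"])
for n in ["lever_pivot","lever_mid","coil_board","jaw"]:
    print(n,[(np.round(d["xyz"],4),round(d["score"],2)) for d in spot_point("wrist",n)[:3]])
E
```

```text
t: 20.35
ee_pos: [0.5929, -0.0376, 0.0213]
orientation: [-0.51, -0.489, 0.512, -0.487]
contact_force: [-0.6, -0.2, -0.0]
opening: 0.002
t: 20.65
ee_pos: [0.5706, -0.0355, 0.0245]
orientation: [0.512, 0.487, -0.51, 0.49]
contact_force: [4.2, -0.5, 0.4]
opening: -0.002
t: 20.95
ee_pos: [0.5459, -0.0411, 0.0239]
orientation: [0.512, 0.487, -0.51, 0.489]
contact_force: [5.8, 0.0, 0.1]
opening: -0.003
[4.429  0.2149 0.5101] [ 0.0521 -0.7107  0.021 ]
lever_pivot []
lever_mid [(array([ 0.5276, -0.0475,  0.0343]), 0.68)]
coil_board [(array([ 0.3189, -0.1411, -0.0003]), 0.63)]
jaw []
```

Pushing works (about 5 N). Continue around the arc.

```bash
R='python3 -m inch'
$R '[{"xyz":[0,-0.0074,0.0039],"delta_rot":[0,0,0],"gripper":0},{"xyz":[0,-0.0070,0.0046],"delta_rot":[0,0,0],"gripper":0},{"xyz":[0,-0.0064,0.0053],"delta_rot":[0,0,0],"gripper":0}]'
$R '[{"xyz":[0,-0.0059,0.0060],"delta_rot":[0,0,0],"gripper":0},{"xyz":[0,-0.0052,0.0066],"delta_rot":[0,0,0],"gripper":0},{"xyz":[0,-0.0045,0.0071],"delta_rot":[0,0,0],"gripper":0}]'
$R '[{"xyz":[0,-0.0037,0.0075],"delta_rot":[0,0,0],"gripper":0},{"xyz":[0,-0.0029,0.0078],"delta_rot":[0,0,0],"gripper":0}]'
$R '[{"xyz":[0,-0.0021,0.0081],"delta_rot":[0,0,0],"gripper":0},{"xyz":[0,-0.0012,0.0083],"delta_rot":[0,0,0],"gripper":0}]'
$R '[{"xyz":[0,-0.0004,0.0084],"delta_rot":[0,0,0],"gripper":0},{"xyz":[0,0,0],"delta_rot":[0,0,0],"gripper":0}]'
python3 - <<'E'
from h import *
np.set_printoptions(precision=4,suppress=True)
s=robot.get_state();print(s["ee_pos"],s["contact_force"]); f=snap("wrist","w13"); snap("top","t13")
for c in ("wrist","top"):
  for n in ["lever_pivot","lever_mid","jaw"]:
    print(n,[(np.round(d["xyz"],4),round(d["score"],2)) for d in spot_point(c,n)[:3]])
E
```

```text
t: 21.5
ee_pos: [0.5249, -0.0536, 0.0231]
orientation: [0.512, 0.488, -0.51, 0.489]
contact_force: [5.6, 2.7, 0.2]
opening: 0.001
t: 21.8
ee_pos: [0.5077, -0.0723, 0.0229]
orientation: [0.512, 0.488, -0.511, 0.488]
contact_force: [5.9, 1.7, -0.8]
opening: -0.003
t: 22.0
ee_pos: [0.499, -0.0873, 0.0225]
orientation: [-0.511, -0.489, 0.511, -0.488]
contact_force: [2.8, 2.9, -0.3]
opening: 0.001
t: 22.2
ee_pos: [0.4942, -0.1042, 0.0224]
orientation: [-0.511, -0.489, 0.512, -0.488]
contact_force: [0.4, 0.3, 0.5]
opening: -0.002
t: 22.4
ee_pos: [0.4941, -0.1135, 0.0227]
orientation: [-0.511, -0.488, 0.512, -0.488]
contact_force: [-0.9, -0.2, 0.2]
opening: -0.001
[ 0.4941 -0.1135  0.0227] [-0.9285 -0.2096  0.1644]
lever_pivot [(array([ 0.5745, -0.1155,  0.035 ]), 0.7)]
lever_mid []
jaw []
lever_pivot [(array([ 0.5712, -0.1153,  0.0356]), 0.45)]
lever_mid [(array([ 0.6423, -0.4692, -0.0038]), 0.73), (array([ 0.5717, -0.1179,  0.0341]), 0.46)]
jaw []
```

```bash
R='python3 -m inch'
$R '[{"xyz":[0,0,-0.008],"delta_rot":[0,0,0],"gripper":0},{"xyz":[-0.03,0,-0.005],"delta_rot":[0,0,0],"gripper":0},{"xyz":[-0.045,0,0],"delta_rot":[0,0,0],"gripper":0},{"xyz":[-0.045,0,0],"delta_rot":[0,0,0],"gripper":0},{"xyz":[-0.04,-0.02,-0.01],"delta_rot":[0,0,0],"gripper":0}]'
$R '[{"xyz":[-0.02,-0.03,0],"delta_rot":[0,0,0],"gripper":0},{"xyz":[0,0,0],"delta_rot":[0,0,0],"gripper":0},{"xyz":[0,0,0],"delta_rot":[0,0,0],"gripper":0}]'
python3 - <<'E'
from h import *
np.set_printoptions(precision=4,suppress=True)
s=robot.get_state();print(s["ee_pos"],s["contact_force"])
w=snap("wrist","w14")
for n in ["lever_pivot","lever_mid","jaw","coil_board","board_a"]:
    print(n,[(np.round(d["xyz"],4),round(d["score"],2)) for d in spot_point("wrist",n)[:4]])
t=snap("top","t14")
for n in ["lever_mid","coil_board","board_a"]:
    print(n,[(np.round(d["xyz"],4),round(d["score"],2)) for d in spot_point("top",n)[:4]])
a=cv2.imread("pics/w14.png"); b=cv2.resize(cv2.imread("pics/t14.png")[150:250,195:365],(560,330))
cv2.imwrite("pics/fin.png",cv2.resize(np.vstack([a,b]),(448,600)))
E
```

```text
t: 23.3
ee_pos: [0.478, -0.0885, 0.1853]
orientation: [0.512, 0.487, -0.511, 0.489]
contact_force: [0.4, 0.1, 0.6]
opening: -0.004
t: 23.6
ee_pos: [0.4459, -0.0866, 0.2033]
orientation: [0.512, 0.488, -0.511, 0.489]
contact_force: [-0.2, -0.1, -0.3]
opening: 0.001
[ 0.4459 -0.0866  0.2033] [-0.1978 -0.1377 -0.2999]
lever_pivot [(array([ 0.5729, -0.1159,  0.034 ]), 0.97)]
lever_mid [(array([ 0.5047, -0.1535,  0.0354]), 0.78)]
jaw [(array([ 0.5739, -0.1819,  0.0017]), 0.63)]
coil_board [(array([ 0.3206, -0.1442,  0.0009]), 0.75), (array([ 0.571 , -0.2335,  0.0157]), 0.71)]
board_a []
lever_mid []
coil_board [(array([ 0.5143,  0.4355, -0.0022]), 0.79), (array([0.4305, 0.6438, 0.0012]), 0.78), (array([ 0.2057,  0.3732, -0.0033]), 0.73), (array([ 0.5707, -0.2371,  0.0156]), 0.44)]
board_a [(array([ 0.5722,  0.1604, -0.0002]), 0.87), (array([0.5789, 0.1074, 0.0011]), 0.78)]
```

View pics/fin.png

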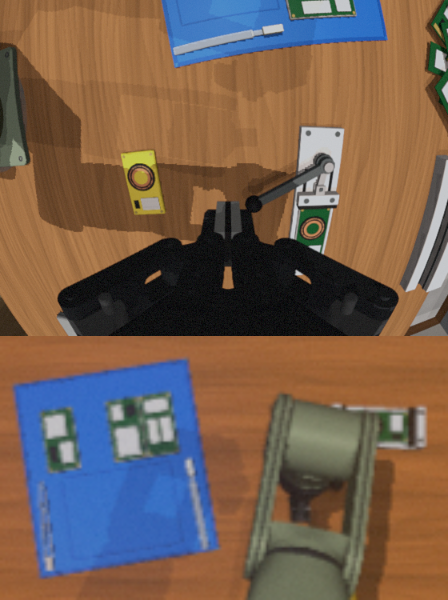

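```bash
python3 -c "
from bench import robot; print(robot.sign_off())"
```

```text
the job is handed in; nothing more can be done
None
```

The coil board is clamped in the holder and the job is handed in at about 24 s of the 67 s allowed.

- **Slide:** I pushed the board from its far end along the mat until it was about 27 mm clear of the row. The brush and tweezers were much farther away. Pictures during and after the slide show the neighbouring boards still in place.
- **Placing:** I gripped it by its long sides, lifted it and lowered it in small steps until it touched the holder base. I then let go with it centred to about 1 mm at (0.570, -0.228).
- **Clamping:** The closed fingers swung the lever at about 6 N. The push force then fell to zero as it went over centre. Afterwards the lever lay at 208.9°, about 1.94 rad from its start, so it is at its stop (1.92 rad).
- **Final check:** The jaw sits against the board, and the board has moved about 6 to 9 mm towards the anvil, against the roughly 7 mm expected. The other three boards, the brush and the tweezers look undisturbed, and the gripper touches nothing.

Two checks did not agree cleanly:

- **Height in the grip:** The wrist-camera pixels suggested the board hung 5 mm below the fingertips. Contact showed about 2 mm, so I went by the contact force.
- **Hidden or missed views:** In the last top view the arm hid the lever, so the closed angle rests on the wrist camera alone. The network also missed board_a in the last top view, but it shows in the picture.

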